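Spread a heap of bread rolls over the serving board to cool

ROBOT

A 6-joint arm with a two-finger parallel gripper is mounted at the origin on a cart in front of the work surface, level with it; the furniture and walls round the work are solid. World frame = base frame: x ahead of the robot, y to its left, z up, the work surface at z = 0. Lengths are in m, angles in rad, forces in N, time in s.
With the tool pointing down it reaches from about 0.35 to 0.8 m from the base axis. Payload 7.3 kg.
Tool frame: the origin (TCP) lies on the centre line of the jaws, within the pads' length; the fingertips stand 19 mm ahead of it and the grasp point (between the pads) is the TCP; z points along the fingers, y is the direction in which the jaws open and shut (so a half turn about z gives the same grasp; the last joint's range is limited). The gripper opens to 85 mm and grips with 20 to 120 N. Pads are 22 mm wide; open, the fingers measure 114 mm over their backs; the gripper's body (76 mm by 85 mm) begins 54 mm behind the grasp point. The pads swing forward as they close: fully open they stand 13 mm farther back than shut.
Start: joints at [-1.483, 0.342, 1.524, -0, 1.275, -0.146], TCP at [0.122, -0.511, 0.219] pointing down, gripper open.
Joint ranges: [-2.53, 2.53], [-0.77, 2.02], [0.04, 2.7], [-1, 4.14], [0.28, 2.66], [-3.11, 3.11]. Speed limits (rad/s): [2.57, 2.57, 3.14, 3.14, 3.14, 3.14].

INTERFACE

Orientations are given as [roll, pitch, yaw] about the fixed x, y, z axes, in that order (R = Rz(yaw) Ry(pitch) Rx(roll)).
In Python, from plant import robot gives the robot as it stands.
- The arm moves only by the tool arm_command, never from a script. Its argument "increments" is a list that holds one entry, the list of rows, each a list of 6 numbers: the shift along the tool's x, y, z in mm, then the turn, a rotation vector about the tool's x, y, z in rad. A call has 1 to 12 rows; each row shifts and turns the commanded pose from where the row before left it, along the tool's axes as they then stand; what a row does not reach is not made up. A row lasts 1/8 s, in which the tool goes at most 62.5 mm and 10.7 degrees, less where a joint would pass 70% of its speed; a pose out of reach is approached as far as the arm can. A call with a gripper value outside its range is refused whole. "jaw" is the finger opening in mm, from 0 to 85.4, set as the call begins (left out, the last holds). The fingers move at their own pace and stop on an object; "force" is the grip in N (left out, the last holds). Time passes only in rows, so rows that do not move let the fingers close. It gives the time, the measured TCP pose, the force and the opening at its end, in the units of the state.
- robot.observe(): the state, without advancing time (a new reading comes with each control period).
- robot.read_camera(name): name is "scene" or "top" or "wrist"; returns the picture (420x560x3 uint8, red, green, blue); there is no depth.
- robot.get_calibration(name): a dict with "camera_matrix" (3x3 intrinsics, pixels), "T" (4x4, takes a point from camera to world coordinates); the wrist camera has in their place "tool_from_camera" (4x4, takes a point from camera to tool coordinates, whose origin is the TCP and whose axes are the flange's). Camera axes: x right, y down, z forward; pixel columns grow to the right and rows downward; lengths in m; the calibration is good to about 2 mm. A picture is of the moment at which its call begins: read the wrist's pose just before it. get_calibration takes no time and is no camera call.
- robot.close_job(): hands the job in, once; it reports no verdict.
Trained networks look in the newest picture that a camera, given by its name, has taken for a name from the list of things; names that differ only in an ending like _2 or _b are one class to them, and where a whole thing is asked for, a point or a joint stands for the part that bears it (a point fixed in the world has none). Each returns a list of dicts, best first, with "score" (0 to 1); they miss things now and then, are a little off and sometimes report something else, mostly with a low value. They report only what shows in the picture. A call takes as long as a camera call.
- robot.find_in(query, camera): "centre" ([row, column] in pixels, amid what is visible of it).
- robot.trace(query, camera): "pixels" (420x560 bool, what is visible of it) and "centre" ([row, column] in pixels, amid what is visible of it).
- robot.tip_of(query, camera): "centre" ([row, column] in pixels: a listed point, or the origin of a listed thing).
The state is a dict: "time": time; "qpos": joint angles; "qd": joint speeds; "joint_torque": joint torques, N m; "position": TCP position; "orientation": TCP orientation; "force": force on the tool from outside, world axes, zero at the start; "moment": the same for the moment, N m; "grip_width": finger opening in m.
Only numpy, scipy, OpenCV 4.12 (cv2) and the standard library are available. Lean on these libraries where they do the work, as an engineer would, in place of code of your own. Each camera call takes 0.05 s, during which the arm holds its last target.

TASK

The three bread rolls are heaped together on the wooden serving board. Spread them out along its length in a single even layer so that they can cool: one near each end of the board and one about its middle, each lying flat and wholly on the wood, not turned over, with a gap of at least two fingers' width (about 3 cm) between neighbours. Keep the rolls off the hob and the worktop.

Things in the scene. Friction and masses are not known exactly. Their poses are not given: they have to be found in the camera images.
- board: wooden serving board, 320 x 196 x 11 mm, fixed flat on the dark glass hob (8 mm above the worktop); wood from x -161 to 159 mm (long axis), y -92 to 104 mm of the origin, which is on its underside. z up, upper face at z 11 mm, so 19 mm above the worktop. Red long edge at -y, the robot's side; wall cupboards hang 0.52 m up from about 0.1 m behind its middle.
- roll_a: bread roll like a small muffin: a flat round disc 60 mm across and 32 mm high with rounded edges (side upright between 8 and 24 mm height), top and underside flat and browned, side pale; 60 g, hard. Alike with the other two. Origin: centre of its underside, z up through the roll. At the start it lies on the board, beside and touching or almost touching roll_b.
- roll_b: bread roll like a small muffin: a flat round disc 60 mm across and 32 mm high with rounded edges (side upright between 8 and 24 mm height), top and underside flat and browned, side pale; 60 g, hard. Alike with the other two. Origin: centre of its underside, z up through the roll. At the start it lies on the board beside roll_a (centres 62 mm apart).
- roll_c: bread roll like a small muffin: a flat round disc 60 mm across and 32 mm high with rounded edges (side upright between 8 and 24 mm height), top and underside flat and browned, side pale; 60 g, hard. Alike with the other two. Origin: centre of its underside, z up through the roll. At the start it lies on top of the other two, bridging them, its underside 32 mm above the board's face.

How it is judged:
At the end, for the whole second after the job is handed in: Along the board one centre 65-140 mm from its middle towards each end and one within 40 mm of its middle, any order; every two centres over 80 mm apart; board y of centres -75 to 85 mm; each flat on the board (tilt under 10 degrees, underside within 7 mm of its face) and at rest (((x of roll_a in the frame of board between -0.14 and -0.065 m and x of roll_b in the frame of board between -0.04 and 0.04 m and x of roll_c in the frame of board between 0.065 and 0.14 m) or (x of roll_a in the frame of board between -0.14 and -0.065 m and x of roll_c in the frame of board between -0.04 and 0.04 m and x of roll_b in the frame of board between 0.065 and 0.14 m) or (x of roll_b in the frame of board between -0.14 and -0.065 m and x of roll_a in the frame of board between -0.04 and 0.04 m and x of roll_c in the frame of board between 0.065 and 0.14 m) or (x of roll_b in the frame of board between -0.14 and -0.065 m and x of roll_c in the frame of board between -0.04 and 0.04 m and x of roll_a in the frame of board between 0.065 and 0.14 m) or (x of roll_c in the frame of board between -0.14 and -0.065 m and x of roll_a in the frame of board between -0.04 and 0.04 m and x of roll_b in the frame of board between 0.065 and 0.14 m) or (x of roll_c in the frame of board between -0.14 and -0.065 m and x of roll_b in the frame of board between -0.04 and 0.04 m and x of roll_a in the frame of board between 0.065 and 0.14 m)) and horizontal distance between roll_a and roll_b above 0.08 m and horizontal distance between each of roll_a, roll_b and roll_c above 0.08 m and y of roll_a in the frame of board between -0.075 and 0.085 m and z of roll_a in the frame of board between 0.005 and 0.018 m and angle between each of roll_a, roll_b, roll_c's own z axis and vertical below 0.17 rad and linear speed of each of roll_a, roll_b, roll_c below 0.02 m/s and y of roll_b in the frame of board between -0.075 and 0.085 m and z of roll_b in the frame of board between 0.005 and 0.018 m and y of roll_c in the frame of board between -0.075 and 0.085 m and z of roll_c in the frame of board between 0.005 and 0.018 m); the robot touches nothing.
It fails at once if a roll touched the hob or the worktop (height (world z) of any of roll_a, roll_b, roll_c below 0.013 m).
It also fails if it takes over 58 s, if anything falls off the work surface, if the arm or the gripper's body presses on something with over 40 N, if the wrist force passes 120 N, or if a joint passes its speed limit or range.

## Working session

There is one attempt and no reset: what is moved stays moved. The work goes in short steps, Python scripts to look and compute and a tool call to move; the robot and the scene stay as the last step left them, time stands still between calls to the robot, and variables do not carry over. Pictures are saved under pics/ and viewed, and the job is handed in when it is done.

Besides the shell and the picture viewer there is one more tool, called after "Request:" as name(argument=value, ...), one argument or row to a line, values as JSON. arm_command: Moves the arm, as the interface text tells. Its arguments: {"type":"object","properties":{"increments":{"type":"array"},"jaw":{"type":"number"},"force":{"type":"number"}},"required":["increments"]}

```bash
mkdir -p pics; ls
python3 - <<'E'
from plant import robot
import cv2,numpy as np
s=robot.observe();print(s['time'],s['position'],s['orientation'],s['qpos'])
for n in ['scene','top']:
    im=robot.read_camera(n);cv2.imwrite(f'pics/{n}0.png',im[:,:,::-1])
    c=robot.get_calibration(n);print(n,c['camera_matrix'],c['T'])
print(robot.get_calibration('wrist'))
E
```

```text
pics
0.0 [ 0.12159978 -0.51027629  0.21860716] [-3.14000348e+00 -2.30256895e-04  2.33787250e-01] [-1.48301988e+00  3.42744056e-01  1.52503922e+00 -3.56036529e-06
  1.27541514e+00 -1.46009950e-01]
scene [[399.41297579   0.         278.3561665 ]
 [  0.         399.41297579 207.71448274]
 [  0.           0.           1.        ]] [[-0.90538152 -0.28322673  0.31633355  0.25120926]
 [-0.42431037  0.6309847  -0.64947596  0.85633848]
 [-0.01565268 -0.72224714 -0.69145793  0.6559127 ]
 [ 0.          0.          0.          1.        ]]
top [[423.90665132   0.         278.14603184]
 [  0.         423.90665132 208.4982056 ]
 [  0.           0.           1.        ]] [[-0.01157097 -0.99341197  0.11401212  0.40161686]
 [-0.99902126  0.01635313  0.04109871  0.28410901]
 [-0.04269241 -0.11342498 -0.9926289   0.91613744]
 [ 0.          0.          0.          1.        ]]
{'camera_matrix': array([[349.55299404,   0.        , 279.48199043],
       [  0.        , 349.55299404, 210.56282987],
       [  0.        ,   0.        ,   1.        ]]), 'tool_from_camera': array([[-4.73207011e-04, -9.46705185e-01, -3.22101022e-01,
         8.29247217e-02],
       [ 9.99999640e-01, -2.21029595e-04, -8.19485067e-04,
         6.12010353e-04],
       [ 7.04616904e-04, -3.22101293e-01,  9.46704949e-01,
        -1.54264490e-01],
       [ 0.00000000e+00,  0.00000000e+00,  0.00000000e+00,
         1.00000000e+00]])}
```

View pics/scene0.png

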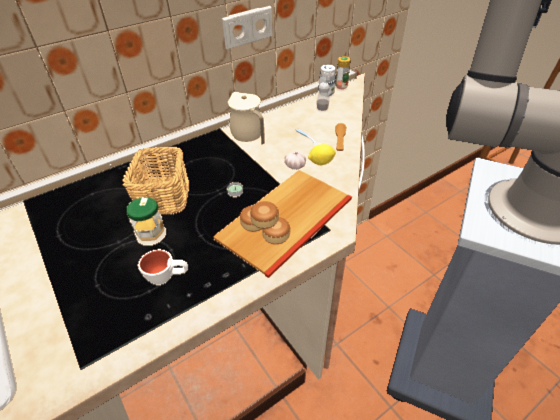

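View pics/top0.png

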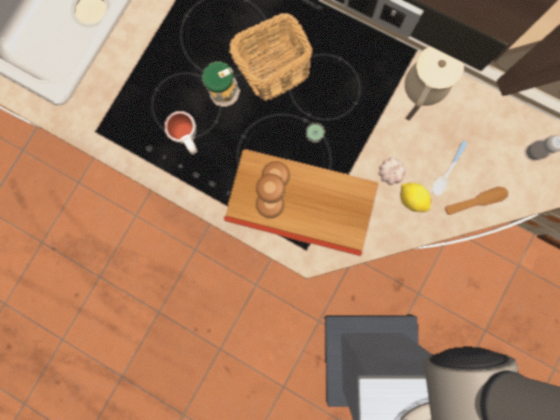

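The top view shows the board with corners at about (row,col) (152,244), (183,378), (252,361) and (218,227). The top roll is at about (187,270), and the lower two are at (174,275) and (204,270), so the heap is near the board's -x end.

```bash
cat > h.py <<'E'
from plant import robot
import cv2,numpy as np
def ray(n,rc,z,T=None):
    c=robot.get_calibration(n);K=c['camera_matrix'];T=c['T'] if T is None else T
    rc=np.atleast_2d(rc).astype(float)
    d=np.c_[rc[:,1],rc[:,0],np.ones(len(rc))]@np.linalg.inv(K).T@T[:3,:3].T
    o=T[:3,3]
    return o+d*((z-o[2])/d[:,2])[:,None]
def proj(n,P,T=None):
    c=robot.get_calibration(n);K=c['camera_matrix'];T=c['T'] if T is None else T
    P=np.atleast_2d(P);q=(P-T[:3,3])@T[:3,:3]@K.T
    return (q[:,:2]/q[:,2:])[:,::-1]
def wristT():
    from scipy.spatial.transform import Rotation as R
    s=robot.observe();M=np.eye(4);M[:3,:3]=R.from_euler('xyz',s['orientation']).as_matrix();M[:3,3]=s['position']
    return M@robot.get_calibration('wrist')['tool_from_camera']
E
python3 - <<'E'
from h import *
for n in ['top','scene']:
    im=robot.read_camera(n)
    for r in robot.trace('board',n)[:1]:
        m=r['pixels'];print(n,r['score'],m.sum(),r['centre'])
        cv2.imwrite(f'pics/{n}m.png',m.astype(np.uint8)*255)
        np.save(f'{n}_board.npy',m)
    for i,r in enumerate(robot.trace('roll_a',n)):
        m=r['pixels'];print(' roll',r['score'],m.sum(),r['centre']); np.save(f'{n}_roll{i}.npy',m)
    for r in robot.tip_of('roll_a',n): print(' tip',r['score'],r['centre'])
    for r in robot.tip_of('board',n): print(' tipboard',r['score'],r['centre'])
im=robot.read_camera('top');cv2.imwrite('pics/topz.png',cv2.resize(im[140:260,215:390,::-1],None,fx=4.5,fy=4.5,interpolation=3))
E
```

```text
top 0.56 9140 [204.2, 309.8]
 roll 0.75 381 [207.5, 269.2]
 tip 0.82 [204.9, 271.4]
 tip 0.67 [187.0, 271.7]
 tipboard 0.55 [201.1, 301.1]
scene 0.59 5799 [219.4, 291.3]
 roll 0.66 618 [216.2, 264.5]
 roll 0.65 471 [232.2, 278.2]
 roll 0.65 267 [219.3, 246.9]
 tip 0.83 [223.4, 263.5]
 tip 0.69 [236.0, 273.3]
 tip 0.6 [224.0, 253.7]
 tipboard 0.7 [215.6, 285.0]
```

View pics/topz.png

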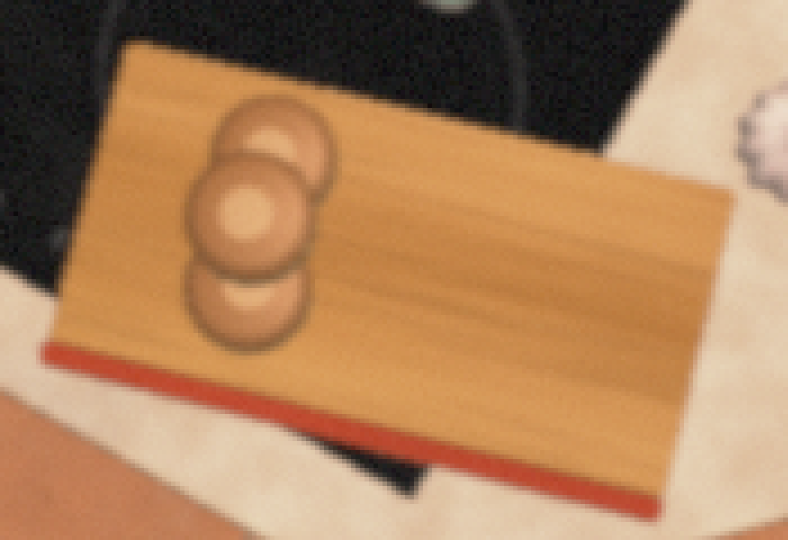

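Run:
```python
from h import *
f=lambda x,y:[140+y/4.5-.4,215+x/4.5-.4]
c=ray('top',[f(122,42),f(735,192),f(660,515),f(45,355)],0.019);print(c[:,:2])
for a,b in [(0,1),(1,2),(2,3),(3,0)]: print(np.linalg.norm(c[a]-c[b]))
ex=((c[1]-c[0])+(c[2]-c[3]))[:2];ex/=np.linalg.norm(ex);ey=np.array([-ex[1],ex[0]])
ctr=c[:,:2].mean(0); o=ctr-(-.001)*ex-.006*ey
print('yaw',np.arctan2(ex[1],ex[0]),'origin',o,'ctr',ctr)
np.savez('board.npz',o=o,ex=ex,ey=ey)
for nm,p,z in [('C',(250,215),.067),('back',(272,158),.037),('front',(247,292),.037)]:
    w=ray('top',[f(*p)],z)[0,:2]; print(nm,w,'board',(w-o)@ex,(w-o)@ey)
# scene check
pts=[]
for x,y in [(-.161,-.092),(.159,-.092),(.159,.104),(-.161,.104)]:
    pts.append(np.r_[o+x*ex+y*ey,.019])
print(proj('scene',pts))
```

```text
[[0.63635651 0.39905353]
 [0.55728294 0.10833069]
 [0.40605043 0.14860275]
 [0.48505    0.43607092]]
0.3012845880522385
0.1565027476790436
0.29812561855142083
0.15576889247433118
yaw -1.837667530074294 origin [0.51513365 0.27363216] ctr [0.52118497 0.27301447]
C [0.5425914  0.33500967] board -0.0664458045859602 0.010299611095022677
back [0.57442282 0.32622496] board -0.06636648417122312 0.04332088784565677
front [0.51133919 0.33854802] board -0.06161723320393524 -0.020779399038970824
[[282.30013251 270.05843294]
 [196.35304877 359.24752073]
 [164.22809944 294.55859356]
 [234.43329224 201.99920489]]
```

Run:
```python
from h import *
im=robot.read_camera('scene');cv2.imwrite('pics/scenez.png',cv2.resize(im[160:280,200:360,::-1],None,fx=5,fy=5,interpolation=3))
```

```text
(no output)
```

View pics/scenez.png

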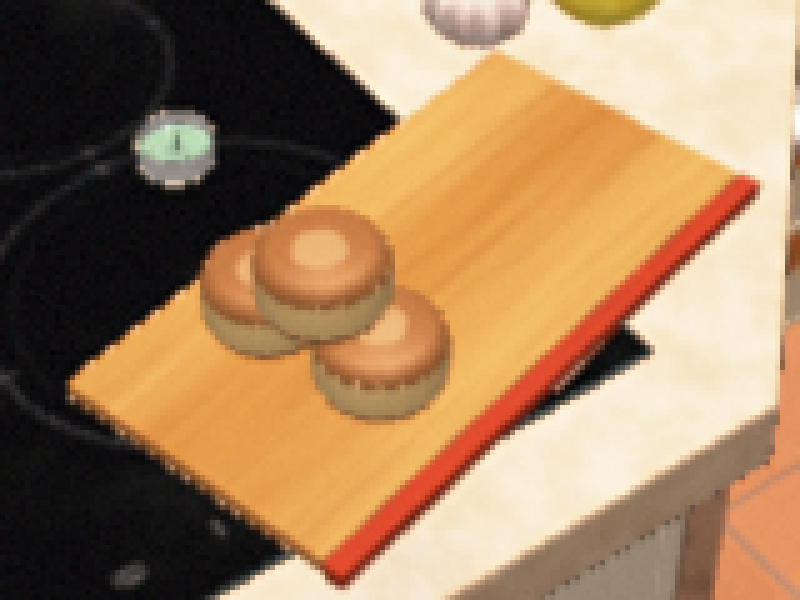

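Run:
```python
from h import *
f=lambda x,y:[160+y/5-.4,200+x/5-.4]
c=ray('scene',[f(70,385),f(495,52),f(755,185),f(335,565)],0.019);print(c[:,:2])
for a,b in [(0,1),(1,2),(2,3),(3,0)]: print(np.linalg.norm(c[a]-c[b]))
B=np.load('board.npz');o,ex,ey=B['o'],B['ex'],B['ey']
for nm,p,z in [('Ctop',(320,250),.083),('backtop',(255,275),.051),('fronttop',(385,325),.051)]:
    w=ray('scene',[f(*p)],z)[0,:2]; print(nm,w,'board',(w-o)@ex,(w-o)@ey)
```

```text
[[0.63159246 0.39654083]
 [0.55452209 0.11072197]
 [0.4027912  0.15368323]
 [0.48520448 0.4351994 ]]
0.2960274679468608
0.15769569596684102
0.29333138172742046
0.15140648755822547
Ctop [0.5387391  0.33579815] board -0.06619046528502213 0.0063757553293577055
backtop [0.57342503 0.33208045] board -0.07175155476830251 0.04081423209331372
fronttop [0.50957381 0.33604536] board -0.05873760706124178 -0.02182229987090304
```

```bash
cat >> h.py <<'E'
from scipy.spatial.transform import Rotation as R
import json
CTR=np.array([.520,.2735]);EX=np.array([np.cos(-1.84),np.sin(-1.84)]);EY=np.array([-EX[1],EX[0]])
def W(x,y): return CTR+x/1000*EX+y/1000*EY
def B(p): return np.round([(np.array(p)[:2]-CTR)@EX*1000,(np.array(p)[:2]-CTR)@EY*1000],1)
def plan(wps,step=50,ang=.16,smooth=True):
    """wps: list of (x,y,z,yaw[,step]) tool down; prints rows"""
    s=robot.observe();p=np.array(s['position']);Rc=R.from_euler('xyz',s['orientation'])
    rows=[]
    for w in wps:
        tgt=np.array(w[:3]);Rt=R.from_euler('xyz',[np.pi,0,w[3]]);st=w[4] if len(w)>4 else step
        dyaw=(w[3]-R.as_euler(Rc,'xyz')[2]); 
        if dyaw<-np.pi:dyaw+=2*np.pi
        if dyaw>np.pi:dyaw-=2*np.pi
        n=max(1,int(np.ceil(np.linalg.norm(tgt-p)*1000/st)),int(np.ceil(abs(dyaw)/ang)))
        for i in range(n):
            k=n-i
            d=(tgt-p)/k;t=np.round(Rc.inv().apply(d)*1000).astype(int)
            rv=np.round((Rc.inv()*Rt).as_rotvec()/k,2) 
            if i<n-1: rv[:2]=0
            rows.append([int(v) for v in t]+[float(v)+0. for v in rv])
            p=p+Rc.apply(t/1000);Rc=Rc*R.from_rotvec(rv)
    print(len(rows),'rows; end',p.round(4),Rc.as_euler('xyz').round(3))
    for i in range(0,len(rows),12): print(json.dumps(rows[i:i+12]).replace(' ','').replace('.0,',',').replace('.0]',']'))
E
python3 - <<'E'
from h import *
plan([(.40,-.15,.22,1.6),(*W(-65,5),.20,2.872)])
E
```

```text
21 rows; end [0.5418 0.3349 0.2003] [-3.141  0.     2.874]
[[35,-29,0,0,0,-0.14],[39,-23,0,0,0,-0.14],[42,-18,0,0,0,-0.14],[44,-12,0,0,0,-0.14],[45,-5,0,0,0,-0.13],[46,1,0,0,0,-0.14],[45,7,0,0,0,-0.13],[44,12,0,0,0,-0.14],[42,19,0,0,0,-0.13],[38,24,-1,0,0,-0.14],[44,14,2,0,0,-0.12],[42,19,2,0,0,-0.11]]
[[39,24,2,0,0,-0.12],[36,29,2,0,0,-0.11],[33,32,2,0,0,-0.12],[29,36,2,0,0,-0.11],[24,39,2,0,0,-0.12],[20,41,2,0,0,-0.11],[15,43,1,0,0,-0.12],[9,45,2,0,0,-0.11],[5,46,1,0,0,-0.12]]
```

Request:
arm_command(
  increments=[
    [[35,-29,0,0,0,-0.14],[39,-23,0,0,0,-0.14],[42,-18,0,0,0,-0.14],[44,-12,0,0,0,-0.14],[45,-5,0,0,0,-0.13],[46,1,0,0,0,-0.14],[45,7,0,0,0,-0.13],[44,12,0,0,0,-0.14],[42,19,0,0,0,-0.13],[38,24,-1,0,0,-0.14],[44,14,2,0,0,-0.12],[42,19,2,0,0,-0.11]],
  ],
  jaw=85,
)

```text
time: 2.2
position: [0.4257, -0.0602, 0.2164]
orientation: [3.141, 0.0, 1.837]
force: [0.9, -0.5, 0.6]
grip_width: 0.0849
```

Request:
arm_command(
  increments=[
    [[39,24,2,0,0,-0.12],[36,29,2,0,0,-0.11],[33,32,2,0,0,-0.12],[29,36,2,0,0,-0.11],[24,39,2,0,0,-0.12],[20,41,2,0,0,-0.11],[15,43,1,0,0,-0.12],[9,45,2,0,0,-0.11],[5,46,1,0,0,-0.12],[0,0,0,0,0,0]],
  ],
)

```text
time: 3.45
position: [0.5417, 0.3377, 0.1992]
orientation: [3.142, -0.001, 2.878]
force: [-0.3, -0.3, 0.4]
grip_width: 0.0847
```

Run:
```python
from h import *
s=robot.observe();print(s['time'],s['position'],s['orientation'],s['qpos'],B(s['position']))
T=wristT();im=robot.read_camera('wrist')
im=im[:,:,::-1].copy()
for nm,p,z in [('C',(.5407,.3354),.083),('b',(.5739,.329),.051),('f',(.5105,.3373),.051)]:
    th=np.linspace(0,6.28,40);P=np.c_[p[0]+.03*np.cos(th),p[1]+.03*np.sin(th),np.full(40,z-.008)]
    q=proj('wrist',P,T);cv2.polylines(im,[q[:,::-1].astype(int)],True,(255,0,0),1)
P=[np.r_[W(x,y),.019] for x,y in [(-150,-78),(150,-78),(150,78),(-150,78)]]
cv2.polylines(im,[proj('wrist',P,T)[:,::-1].astype(int)],True,(0,255,0),1)
cv2.imwrite('pics/w1.png',im)
```

```text
3.45 [0.54165625 0.33770232 0.19915889] [ 3.14156817e+00 -6.31597189e-04  2.87789730e+00] [ 4.37294543e-01  5.68184626e-01  1.21343275e+00  4.35675673e-04
  1.36044218e+00 -8.69897498e-01] [-67.6   3.8]
```

View pics/w1.png

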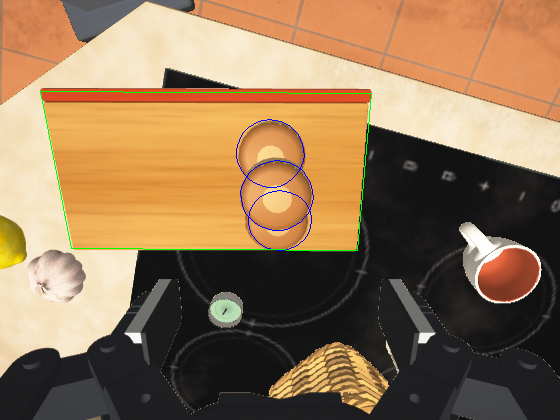

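Wrist view: the projected board and roll outlines overlay the picture within about 2 mm (top roll at row 192, col 277). Descending to take the top roll.

Run:
```python
from h import *
plan([(.5407,.3354,.1,2.872),(.5407,.3354,.066,2.872,20)],40)
```

```text
5 rows; end [0.5411 0.3349 0.0664] [-3.141e+00 -1.000e-03  2.875e+00]
[[0,0,33,0,0,0],[0,0,33,0,0,0],[1,-1,33,0,0,0],[0,0,17,0,0,0],[-1,0,17,0,0,0]]
```

Request:
arm_command(
  increments=[
    [[0,0,33,0,0,0],[0,0,33,0,0,0],[0,0,33,0,0,0],[0,0,17,0,0,0],[0,0,16,0,0,0],[0,0,0,0,0,0]],
  ],
)

```text
time: 4.25
position: [0.5415, 0.3345, 0.0676]
orientation: [-3.141, -0.001, 2.873]
force: [0.0, -0.5, 0.3]
grip_width: 0.0848
```

Run:
```python
from h import *
s=robot.observe();print(s['time'],s['position'],s['orientation'],s['qd'].round(3),B(s['position']))
im=robot.read_camera('wrist');cv2.imwrite('pics/w2.png',im[:,:,::-1])
```

```text
4.25 [0.54152451 0.33446541 0.06762876] [-3.14059498e+00 -1.00258445e-03  2.87325676e+00] [ 0.004 -0.024 -0.028  0.001  0.016  0.001] [-64.5   4.5]
```

View pics/w2.png

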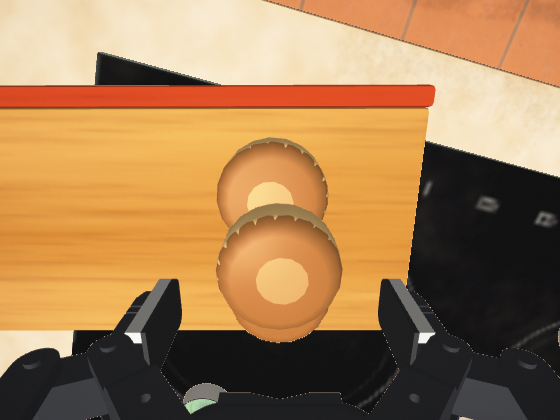

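Roll C sits centred between the pads (about row 268, col 280, with the fingers at cols 170 and 390). Closing.

Request:
arm_command(
  increments=[
    [[0,0,0,0,0,0],[0,0,0,0,0,0],[0,0,0,0,0,0],[0,0,0,0,0,0],[0,0,0,0,0,0],[0,0,0,0,0,0]],
  ],
  jaw=50,
  force=30,
)

```text
time: 5.05
position: [0.5418, 0.3349, 0.0682]
orientation: [-3.141, -0.0, 2.874]
force: [-0.0, -0.3, -0.3]
grip_width: 0.0504
```

Request:
arm_command(
  increments=[
    [[0,0,-15,0,0,0],[0,0,-25,0,0,0],[0,0,0,0,0,0]],
  ],
)

```text
time: 5.42
position: [0.5434, 0.3357, 0.1114]
orientation: [3.138, 0.004, 2.874]
force: [0.6, 0.5, 0.5]
grip_width: 0.0502
```

Run:
```python
from h import *
s=robot.observe();print(s['time'],s['position'],s['orientation'],s['grip_width'])
im=robot.read_camera('wrist');cv2.imwrite('pics/w3.png',im[:,:,::-1])
plan([(*W(98,0),.108,2.872),(*W(98,0),.038,2.872,20)],40)
```

```text
5.425 [0.54336564 0.33565892 0.11137933] [3.13804097 0.00438237 2.87382128] 0.050195697717641624
9 rows; end [0.4935 0.1788 0.0385] [3.140e+00 2.000e-03 2.874e+00]
[[1,-33,0,0,0,0],[1,-33,0,0,0,0],[1,-33,0,0,0,0],[1,-32,1,0,0,0],[1,-33,0,0,0,0],[0,0,18,0,0,0],[0,0,17,0,0,0],[0,0,18,0,0,0],[1,0,17,0,0,0]]
```

View pics/w3.png

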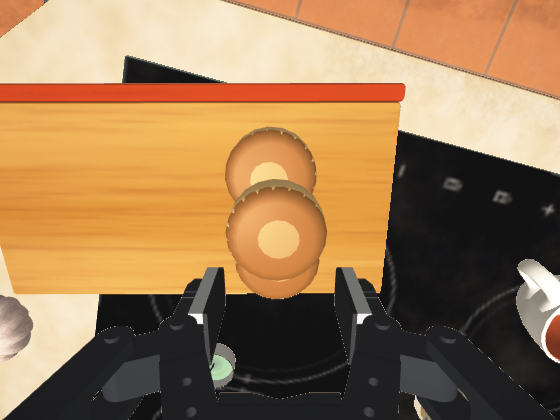

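The jaws closed to 50 mm and missed: roll C is still at row 235, col 278. The fingertips appear higher than I expected. I'll measure where the tips really are in the wrist picture.

Run:
```python
import cv2
im=cv2.imread('pics/w3.png');cv2.imwrite('pics/w3z.png',cv2.resize(im[240:400,150:410],None,fx=3,fy=3,interpolation=3))
from h import *
c=robot.get_calibration('wrist');T=c['tool_from_camera']
for z in (-.03,-.02,-.01,0,.01,.019):
  print(z,[proj('wrist',[[x,.0251,z]],T)[0].round(0).tolist() for x in(-.011,.011)])
```

```text
-0.03 [[326.0, 340.0], [280.0, 343.0]]
-0.02 [[312.0, 336.0], [268.0, 339.0]]
-0.01 [[299.0, 333.0], [258.0, 336.0]]
0 [[288.0, 330.0], [248.0, 332.0]]
0.01 [[278.0, 328.0], [240.0, 330.0]]
0.019 [[270.0, 326.0], [233.0, 327.0]]
```

View pics/w3z.png

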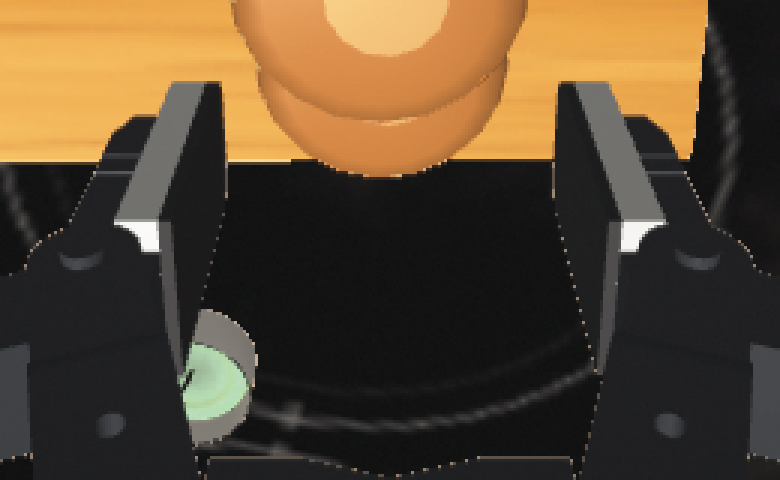

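Run:
```python
from h import *
s=robot.observe();p=np.array(s['position']);M=R.from_euler('xyz',s['orientation'])
im=robot.read_camera('scene')[:,:,::-1].copy()
big=cv2.resize(im[120:270,190:350],None,fx=5,fy=5,interpolation=3)
for z,col in((.019,(0,0,255)),(-.017,(255,0,0))):
  for y in(-.025,.025):
    q=proj('scene',p+M.apply([[-.011,y,z],[.011,y,z]]))
    q=((q[:,::-1]-[190,120])*5).astype(int);cv2.line(big,tuple(q[0]),tuple(q[1]),col,2)
cv2.imwrite('pics/s3.png',big[:600])
```

```text
(no output)
```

View pics/s3.png

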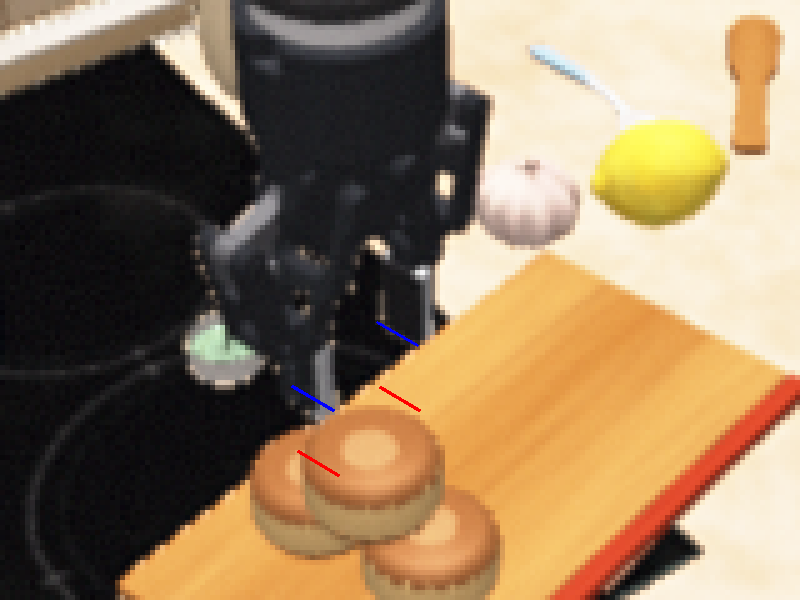

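Both the wrist and scene pictures put the fingertips about 17 mm behind the reported TCP at 50 mm opening, not 19 mm ahead of it. The hand therefore has to go about 36 mm lower than planned. Reopening and descending in small steps.

Request:
arm_command(
  increments=[
    [[0,0,0,0,0,0],[0,0,0,0,0,0],[0,0,0,0,0,0],[0,0,0,0,0,0],[0,0,20,0,0,0],[0,0,20,0,0,0],[0,0,15,0,0,0],[0,0,15,0,0,0],[0,0,0,0,0,0]],
  ],
  jaw=85,
)

```text
time: 6.65
position: [0.5411, 0.3346, 0.0369]
orientation: [-3.14, -0.002, 2.874]
force: [0.2, 0.4, 0.1]
grip_width: 0.0847
```

Run:
```python
from h import *
s=robot.observe();print(s['time'],s['position'],s['grip_width'],s['force'])
im=robot.read_camera('wrist');cv2.imwrite('pics/w4.png',im[:,:,::-1])
```

```text
6.65 [0.54110027 0.33458401 0.03692787] 0.08471896569814928 [0.15637505 0.3643229  0.12714959]
```

View pics/w4.png

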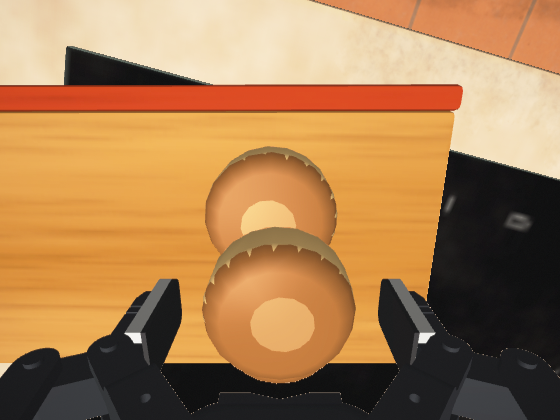

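The roll (top centre about row 325, col 283) is now between the pads. Closing.

Request:
arm_command(
  increments=[
    [[0,0,0,0,0,0],[0,0,0,0,0,0],[0,0,0,0,0,0],[0,0,0,0,0,0],[0,0,0,0,0,0],[0,0,0,0,0,0]],
  ],
  jaw=45,
  force=30,
)

```text
time: 7.45
position: [0.5424, 0.3352, 0.0393]
orientation: [3.14, 0.002, 2.874]
force: [-0.5, 0.0, 6.2]
grip_width: 0.0586
```

Request:
arm_command(
  increments=[
    [[0,0,-10,0,0,0],[0,0,-20,0,0,0],[0,0,-20,0,0,0],[0,0,0,0,0,0],[0,0,0,0,0,0]],
  ],
)

```text
time: 8.07
position: [0.5413, 0.3347, 0.0875]
orientation: [-3.141, -0.001, 2.874]
force: [-0.3, -0.5, -0.7]
grip_width: 0.0588
```

Run:
```python
from h import *
s=robot.observe();print(s['time'],s['position'],s['orientation'],s['grip_width'],s['force'])
im=robot.read_camera('wrist');cv2.imwrite('pics/w5.png',im[:,:,::-1])
im=robot.read_camera('scene');cv2.imwrite('pics/s5.png',cv2.resize(im[120:270,190:350,::-1],None,fx=4,fy=4,interpolation=3))
plan([(*W(98,0),.09,2.872)],40)
```

```text
8.075 [0.54127665 0.33468129 0.08748322] [-3.14064488e+00 -1.02094028e-03  2.87373557e+00] 0.05876654343147402 [-0.32876761 -0.52723346 -0.68647279]
5 rows; end [0.4942 0.1785 0.0903] [-3.140e+00 -2.000e-03  2.874e+00]
[[1,-33,-1,0,0,0],[1,-32,0,0,0,0],[1,-33,-1,0,0,0],[1,-32,0,0,0,0],[0,-33,-1,0,0,0]]
```

View pics/w5.png

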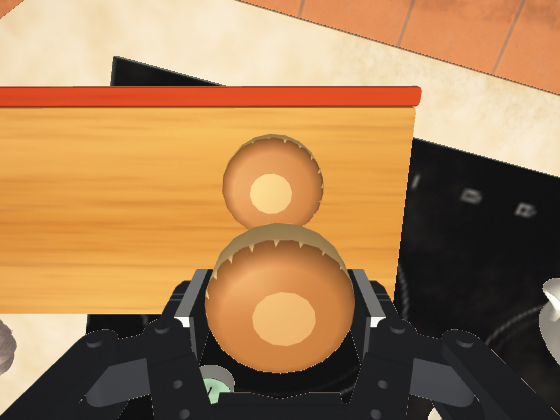

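View pics/s5.png

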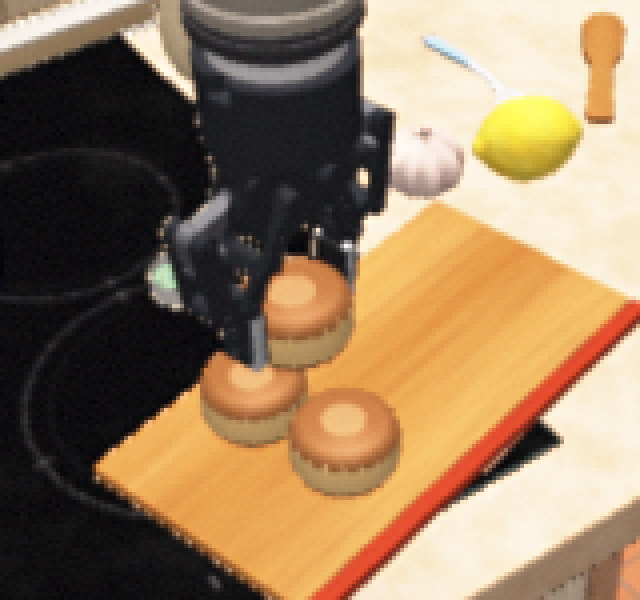

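Roll C is held level at about row 320, col 283. Moving to the +x end.

Request:
arm_command(
  increments=[
    [[1,-33,-1,0,0,0],[1,-32,0,0,0,0],[1,-33,-1,0,0,0],[1,-32,0,0,0,0],[0,-33,-1,0,0,0],[0,0,0,0,0,0],[0,0,20,0,0,0],[0,0,20,0,0,0],[0,0,20,0,0,0],[0,0,10,0,0,0],[0,0,0,0,0,0],[0,0,0,0,0,0]],
  ],
)

```text
time: 9.68
position: [0.4953, 0.1791, 0.0218]
orientation: [3.141, 0.001, 2.874]
force: [-0.5, -0.8, -0.6]
grip_width: 0.0588
```

Run:
```python
from h import *
s=robot.observe();print(s['time'],s['position'],s['orientation'],s['grip_width'],s['force'],B(s['position']))
im=robot.read_camera('wrist');cv2.imwrite('pics/w6.png',im[:,:,::-1])
```

```text
9.675 [0.49530186 0.17910058 0.0218026 ] [3.14115045e+00 9.63024685e-04 2.87399266e+00] 0.058836984838043005 [-0.53261685 -0.76986194 -0.6423993 ] [97.6  1.3]
```

View pics/w6.png

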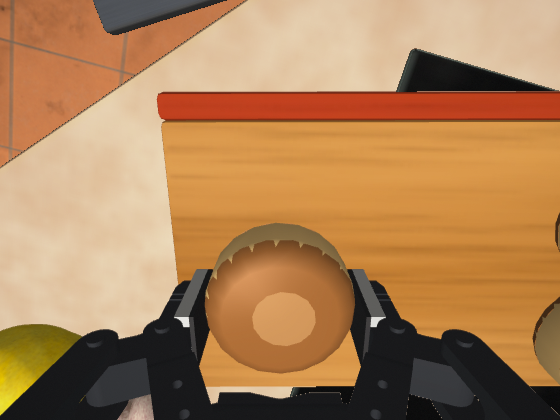

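Over the +x end, well inside the wood edge. Lowering.

Request:
arm_command(
  increments=[
    [[0,0,6,0,0,0],[0,0,5,0,0,0],[0,0,3,0,0,0],[0,0,0,0,0,0],[0,0,0,0,0,0]],
  ],
)

```text
time: 10.35
position: [0.4947, 0.1787, 0.0074]
orientation: [-3.141, -0.0, 2.874]
force: [-0.1, -0.8, 4.4]
grip_width: 0.0585
```

Request:
arm_command(
  increments=[
    [[0,0,0,0,0,0],[0,0,0,0,0,0],[0,0,0,0,0,0],[0,0,0,0,0,0],[0,0,-20,0,0,0],[0,0,-40,0,0,0],[0,0,-40,0,0,0],[0,0,0,0,0,0]],
  ],
  jaw=85,
)

```text
time: 11.35
position: [0.4968, 0.1793, 0.1103]
orientation: [3.139, 0.006, 2.874]
force: [0.0, -0.2, 0.2]
grip_width: 0.0847
```

Run:
```python
from h import *
s=robot.observe();print(s['time'],s['position'],s['grip_width'],B(s['position']))
im=robot.read_camera('top');cv2.imwrite('pics/t7.png',cv2.resize(im[140:260,215:390,::-1],None,fx=4.5,fy=4.5,interpolation=3))
T=wristT();im=robot.read_camera('wrist')[:,:,::-1].copy()
for p in [(.4947,.1787),(.5739,.329),(.5105,.3373)]:
    th=np.linspace(0,6.28,40);P=np.c_[p[0]+.03*np.cos(th),p[1]+.03*np.sin(th),np.full(40,.043)]
    cv2.polylines(im,[proj('wrist',P,T)[:,::-1].astype(int)],True,(255,0,0),1)
cv2.imwrite('pics/w7.png',im)
plan([(.5105,.3373,.105,2.872)],50)
```

```text
11.35 [0.49682359 0.1792581  0.11026717] 0.08465423128762457 [97.   2.7]
4 rows; end [0.5101 0.3373 0.1051] [-3.142  0.     2.874]
[[7,39,1,0,0,0],[7,39,0,0,0,0],[6,40,1,0,0,0],[7,39,0,0,0,0]]
```

View pics/w7.png

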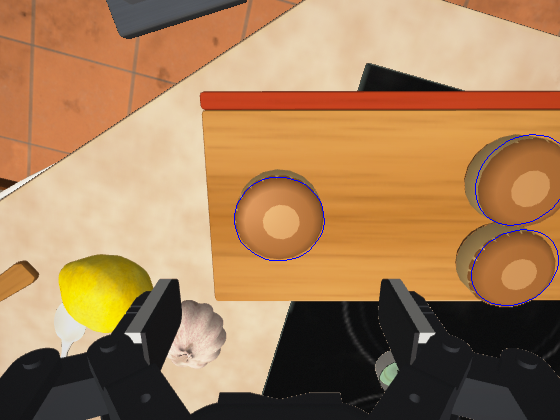

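View pics/t7.png

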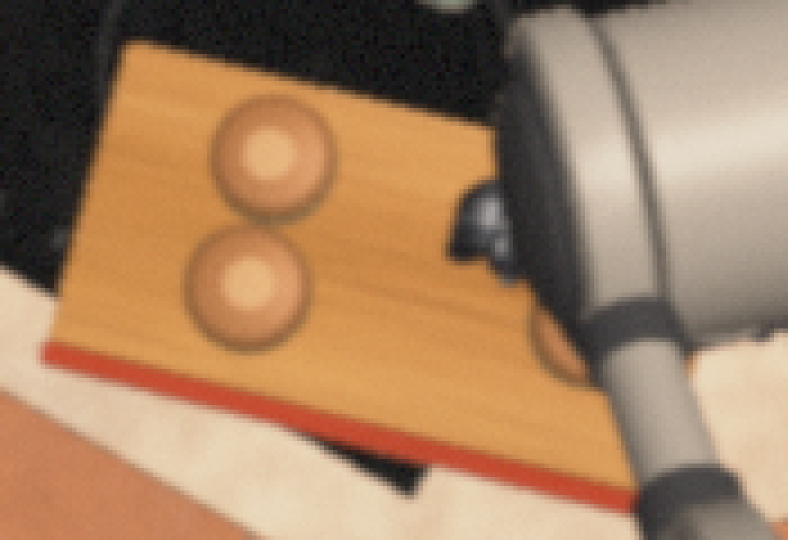

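Roll C is down at (98, 1) in the wood frame, upright. Next is the front roll (top-view zoom (247,287)), on to the middle.

Request:
arm_command(
  increments=[
    [[6,39,0,0,0,0],[6,39,0,0,0,0],[6,40,0,0,0,0],[6,39,0,0,0,0],[0,0,10,0,0,0],[0,0,25,0,0,0],[0,0,20,0,0,0],[0,0,0,0,0,0],[0,0,0,0,0,0]],
  ],
)

```text
time: 12.58
position: [0.5133, 0.336, 0.0522]
orientation: [-3.141, -0.0, 2.873]
force: [0.8, 0.2, 1.2]
grip_width: 0.0852
```

Run:
```python
from h import *
s=robot.observe();print(s['time'],s['position'],s['grip_width'],B(s['position']))
T=wristT();im=robot.read_camera('wrist')[:,:,::-1].copy()
for p in [(.5739,.329),(.5115,.3375)]:
    th=np.linspace(0,6.28,40);P=np.c_[p[0]+.03*np.cos(th),p[1]+.03*np.sin(th),np.full(40,.043)]
    cv2.polylines(im,[proj('wrist',P,T)[:,::-1].astype(int)],True,(255,0,0),1)
cv2.imwrite('pics/w8.png',im)
plan([(.5115,.3375,.006,2.872)],20)
```

```text
12.575 [0.51329925 0.3360272  0.05221029] 0.08518888148322097 [-58.5 -23.1]
3 rows; end [0.512  0.3378 0.0057] [3.141e+00 1.000e-03 2.873e+00]
[[1,0,16,0,0,0],[1,0,15,0,0,0],[0,1,16,0,0,0]]
```

View pics/w8.png

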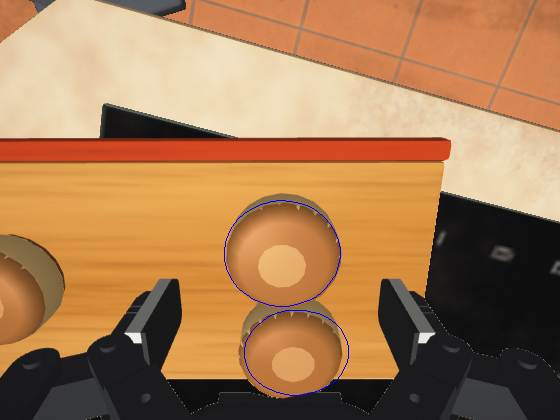

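Request:
arm_command(
  increments=[
    [[1,0,16,0,0,0],[1,0,15,0,0,0],[0,1,14,0,0,0],[0,0,0,0,0,0],[0,0,0,0,0,0]],
  ],
)

```text
time: 13.25
position: [0.5117, 0.3381, 0.0073]
orientation: [3.142, 0.0, 2.874]
force: [-0.2, 1.2, 0.2]
grip_width: 0.0851
```

Request:
arm_command(
  increments=[
    [[0,0,0,0,0,0],[0,0,0,0,0,0],[0,0,0,0,0,0],[0,0,0,0,0,0],[0,0,0,0,0,0],[0,0,0,0,0,0]],
  ],
  jaw=45,
  force=30,
)

```text
time: 14.0
position: [0.512, 0.3383, 0.0081]
orientation: [3.141, 0.001, 2.874]
force: [-0.5, -0.4, 4.8]
grip_width: 0.0588
```

Request:
arm_command(
  increments=[
    [[0,0,-10,0,0,0],[0,0,-20,0,0,0],[0,0,-20,0,0,0],[0,0,0,0,0,0],[0,0,0,0,0,0]],
  ],
)

```text
time: 14.62
position: [0.5111, 0.3378, 0.0566]
orientation: [-3.141, -0.001, 2.874]
force: [0.6, -0.7, -0.9]
grip_width: 0.0588
```

Run:
```python
from h import *
s=robot.observe();print(s['time'],s['position'],s['grip_width'],B(s['position']))
im=robot.read_camera('wrist')[:,:,::-1].copy()
cv2.imwrite('pics/w9.png',im)
plan([(*W(-1,-5),.058,2.872)],40)
```

```text
14.625 [0.51110826 0.33779435 0.05661438] 0.05879737933938454 [-59.6 -25.7]
2 rows; end [0.5156 0.2753 0.0584] [-3.140e+00 -1.000e-03  2.874e+00]
[[-10,-29,-1,0,0,0],[-11,-30,-1,0,0,0]]
```

View pics/w9.png

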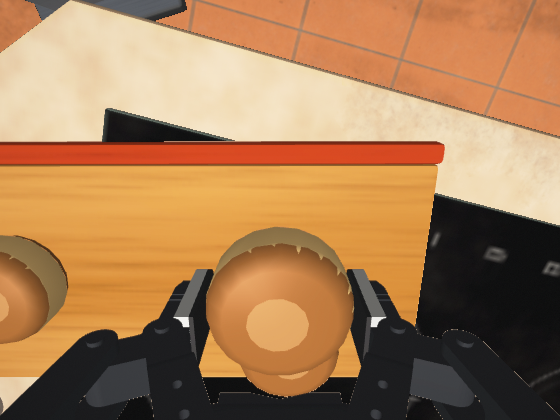

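Held. Moving to the middle and lowering.

Request:
arm_command(
  increments=[
    [[-10,-29,0,0,0,0],[-10,-30,0,0,0,0],[0,0,0,0,0,0],[0,0,20,0,0,0],[0,0,17,0,0,0],[0,0,8,0,0,0],[0,0,4,0,0,0],[0,0,0,0,0,0],[0,0,0,0,0,0]],
  ],
)

```text
time: 15.8
position: [0.5155, 0.2761, 0.0085]
orientation: [3.141, 0.001, 2.874]
force: [-0.3, 0.2, -0.2]
grip_width: 0.0588
```

Run:
```python
from h import *
s=robot.observe();print(s['time'],s['position'],s['grip_width'],s['force'],B(s['position']))
im=robot.read_camera('wrist')[:,:,::-1].copy()
cv2.imwrite('pics/w10.png',im)
```

```text
15.8 [0.51549053 0.27608175 0.00853801] 0.05879829884994667 [-0.34940954  0.15527263 -0.18986872] [-1.3 -5. ]
```

View pics/w10.png

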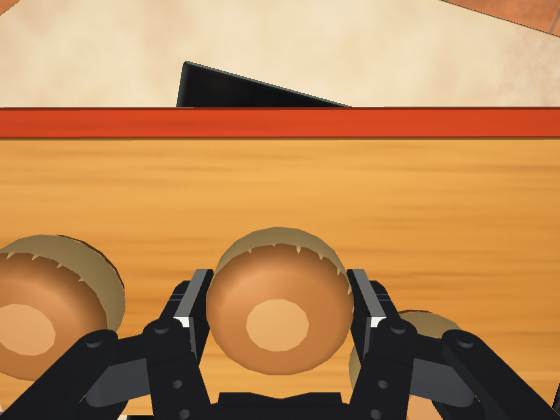

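Roll is just above the wood. The back roll is close to the right finger, so I'll open only to 70 mm.

Request:
arm_command(
  increments=[
    [[0,0,1,0,0,0],[0,0,0,0,0,0]],
  ],
)

```text
time: 16.1
position: [0.5155, 0.276, 0.0081]
orientation: [3.141, 0.001, 2.874]
force: [-1.7, -0.6, 5.7]
grip_width: 0.0589
```

Request:
arm_command(
  increments=[
    [[0,0,0,0,0,0],[0,0,0,0,0,0],[0,0,0,0,0,0],[0,0,-20,0,0,0],[0,0,-30,0,0,0],[0,0,-40,0,0,0],[0,0,0,0,0,0]],
  ],
  jaw=70,
)

```text
time: 16.98
position: [0.5172, 0.2766, 0.1005]
orientation: [3.138, 0.005, 2.874]
force: [-0.4, -0.1, -0.9]
grip_width: 0.0701
```

Run:
```python
from h import *
s=robot.observe();print(s['time'],s['position'],s['grip_width'],B(s['position']))
T=wristT();im=robot.read_camera('wrist')[:,:,::-1].copy()
for p in [(.4947,.1787),(.5155,.276),(.5745,.3295)]:
    th=np.linspace(0,6.28,40);P=np.c_[p[0]+.03*np.cos(th),p[1]+.03*np.sin(th),np.full(40,.043)]
    cv2.polylines(im,[proj('wrist',P,T)[:,::-1].astype(int)],True,(255,0,0),1)
cv2.imwrite('pics/w11.png',im)
plan([(.5742,.3295,.1,2.872)],40)
```

```text
16.975 [0.51719921 0.27661938 0.10048158] 0.07012220347201796 [-2.3 -3.5]
2 rows; end [0.5742 0.3297 0.0998] [3.140e+00 3.000e-03 2.874e+00]
[[-21,33,-1,0,0,0],[-21,34,0,0,0,0]]
```

View pics/w11.png

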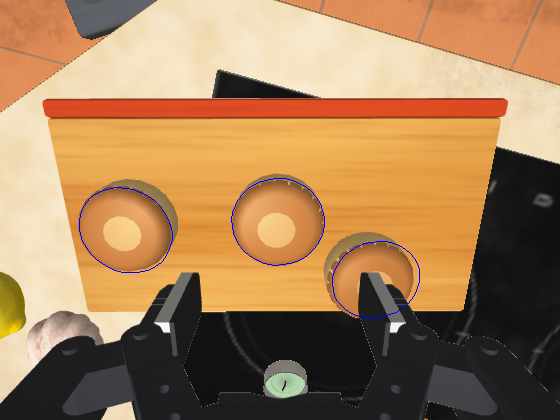

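All placed rolls match the predictions: C at about (227,126) and the middle one at about (220,277). The back roll's true centre is about 2 mm off its outline, at about (275,373). I'll turn the jaws by about 0.25 rad to keep the finger away from the middle roll.

Request:
arm_command(
  increments=[
    [[-20,33,0,0,0,0],[-20,33,0,0,0,-0.12],[0,0,0,0,0,-0.13],[0,0,20,0,0,0],[0,0,25,0,0,0],[0,0,0,0,0,0],[0,0,0,0,0,0]],
  ],
  jaw=80,
)

```text
time: 17.9
position: [0.5714, 0.3289, 0.0523]
orientation: [-3.141, -0.0, 3.124]
force: [0.4, 0.2, 0.7]
grip_width: 0.08
```

Run:
```python
from h import *
s=robot.observe();print(s['time'],s['position'],s['orientation'],s['grip_width'],B(s['position']))
T=wristT();im=robot.read_camera('wrist')[:,:,::-1].copy()
for p in [(.5155,.276),(.572,.3285)]:
    th=np.linspace(0,6.28,40);P=np.c_[p[0]+.03*np.cos(th),p[1]+.03*np.sin(th),np.full(40,.043)]
    cv2.polylines(im,[proj('wrist',P,T)[:,::-1].astype(int)],True,(255,0,0),1)
cv2.imwrite('pics/w12.png',im)
```

```text
17.9 [0.57136351 0.32890347 0.05228839] [-3.14139294e+00 -1.68921399e-04  3.12376135e+00] 0.08002605106066588 [-67.1  34.8]
```

View pics/w12.png

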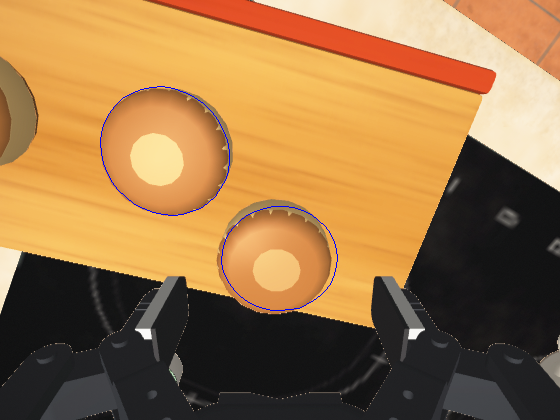

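Request:
arm_command(
  increments=[
    [[0,-1,16,0,0,0],[-1,-1,15,0,0,0],[0,0,14,0,0,0],[0,0,0,0,0,0],[0,0,0,0,0,0]],
  ],
)

```text
time: 18.58
position: [0.5724, 0.327, 0.0073]
orientation: [3.142, 0.0, 3.124]
force: [0.5, 0.2, 1.1]
grip_width: 0.0798
```

Request:
arm_command(
  increments=[
    [[0,0,0,0,0,0],[0,0,0,0,0,0],[0,0,0,0,0,0],[0,0,0,0,0,0],[0,0,0,0,0,0],[0,0,0,0,0,0]],
  ],
  jaw=45,
  force=30,
)

```text
time: 19.32
position: [0.5728, 0.3272, 0.0083]
orientation: [3.141, 0.002, 3.124]
force: [-0.4, -0.7, 6.2]
grip_width: 0.0589
```

Request:
arm_command(
  increments=[
    [[0,0,-10,0,0,0],[0,0,-15,0,0,0],[0,0,0,0,0,0],[0,0,0,0,0,0]],
  ],
)

```text
time: 19.82
position: [0.5721, 0.3269, 0.0323]
orientation: [-3.141, -0.0, 3.124]
force: [0.2, -0.8, -1.4]
grip_width: 0.0592
```

Run:
```python
from h import *
s=robot.observe();print(s['time'],s['position'],s['orientation'],s['grip_width'],B(s['position']))
im=robot.read_camera('wrist')[:,:,::-1].copy()
cv2.imwrite('pics/w13.png',im)
plan([(*W(-101,4),.032,3.122)],30)
```

```text
19.825 [0.57210822 0.32685191 0.03229046] [-3.14145557e+00 -8.67905433e-06  3.12381518e+00] 0.059214206046984325 [-65.3  36. ]
2 rows; end [0.5507 0.3702 0.032 ] [-3.141e+00 -1.000e-03  3.124e+00]
[[11,21,0,0,0,0],[11,22,0,0,0,0]]
```

View pics/w13.png

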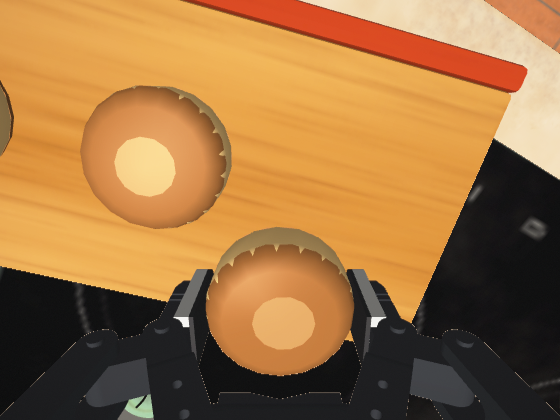

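Held. Moving to the -x end and lowering.

Request:
arm_command(
  increments=[
    [[11,21,0,0,0,0],[11,22,0,0,0,0],[0,0,0,0,0,0],[0,0,10,0,0,0],[0,0,10,0,0,0],[0,0,5,0,0,0],[0,0,0,0,0,0],[0,0,0,0,0,0]],
  ],
)

```text
time: 20.88
position: [0.5506, 0.3696, 0.0082]
orientation: [-3.141, -0.001, 3.123]
force: [-5.1, -2.2, 11.1]
grip_width: 0.0583
```

Run:
```python
from h import *
s=robot.observe();print(s['time'],s['position'],s['force'],s['grip_width'],B(s['position']))
im=robot.read_camera('wrist')[:,:,::-1].copy()
cv2.imwrite('pics/w14.png',im)
```

```text
20.875 [0.55064995 0.36960128 0.00822906] [-5.07776592 -2.21587502 11.11754713] 0.058345911316776466 [-100.8    4. ]
```

View pics/w14.png

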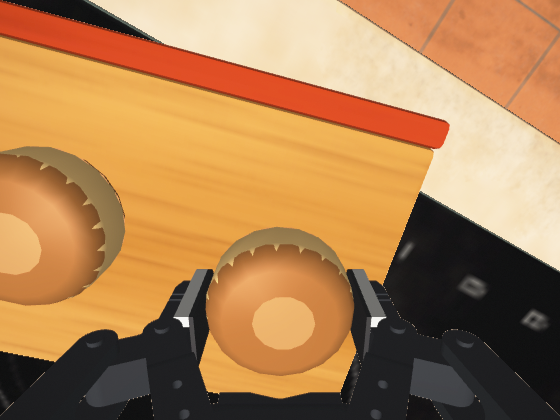

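Resting on the wood (11 N). Releasing and retreating up.

Request:
arm_command(
  increments=[
    [[0,0,0,0,0,0],[0,0,0,0,0,0],[0,0,0,0,0,0],[0,0,0,0,0,0],[0,0,-15,0,0,0],[0,0,-30,0,0,0],[0,0,-40,0,0,0],[0,0,-40,0,0,0],[0,0,-40,0,0,0],[0,0,0,0,0,0],[0,0,0,0,0,0]],
  ],
  jaw=78,
)

```text
time: 22.3
position: [0.5507, 0.3702, 0.1724]
orientation: [-3.141, 0.0, 3.124]
force: [-0.4, 0.0, -0.7]
grip_width: 0.0779
```

Run:
```python
from h import *
s=robot.observe();print(s['time'],s['position'],s['force'],s['grip_width'])
T=wristT();im=robot.read_camera('wrist')[:,:,::-1].copy()
for p in [(.4947,.1787),(.5155,.276),(.5506,.3700)]:
    print(B(p))
    th=np.linspace(0,6.28,40);P=np.c_[p[0]+.03*np.cos(th),p[1]+.03*np.sin(th),np.full(40,.043)]
    cv2.polylines(im,[proj('wrist',P,T)[:,::-1].astype(int)],True,(255,0,0),1)
cv2.imwrite('pics/w15.png',im)
im=robot.read_camera('scene');cv2.imwrite('pics/s15.png',cv2.resize(im[150:290,190:360,::-1],None,fx=4,fy=4,interpolation=3))
for r in robot.tip_of('board','scene')[:1]:
    w=ray('scene',r['centre'],.008);print('board origin est',w,B(w[0]))
```

```text
22.3 [0.55070978 0.37017661 0.17244828] [-0.35773974  0.03066802 -0.73673102] 0.07793146232689133
[98.1  0.8]
[-1.2 -5. ]
[-101.2    3.8]
board origin est [[0.51857278 0.26236595 0.008     ]] [11.1  1.6]
```

View pics/w15.png

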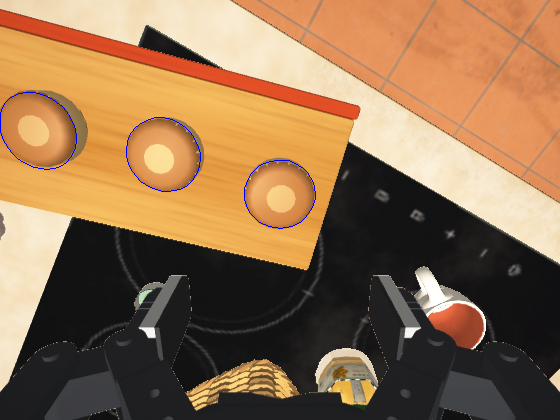

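View pics/s15.png

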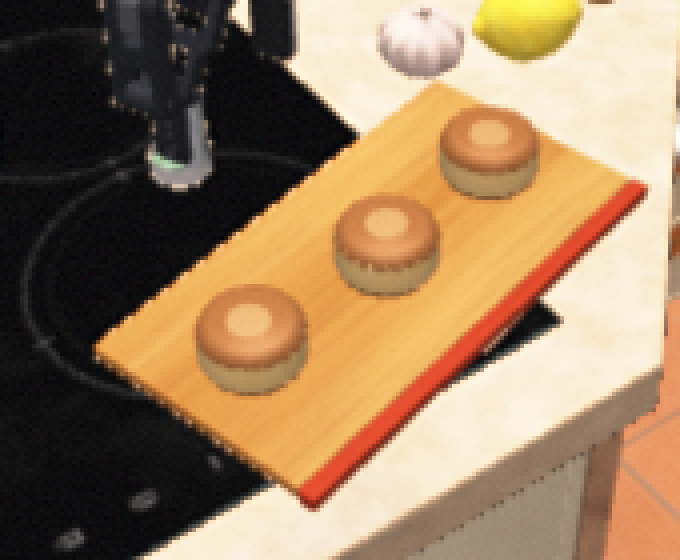

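All three rolls lie flat in one row, centred on their predicted outlines in the wrist view, and the hand is 170 mm up and clear. Handing in.

```bash
python3 -c "
from plant import robot
print(robot.close_job())"
```

```text
the job is handed in; nothing more can be done
None
```

I spread the three rolls along the board with three pick-and-place moves and handed the job in at about 22 s of the 58 s; no verdict is reported.

**Final positions:** measured along the wood's edges from its centre, the rolls are at about (98, 1), (-1, -5) and (-101, 4) mm. Centres are about 99 mm apart, so the gaps are roughly 40 mm.

**Last checks:** the wrist and scene pictures show all three rolls flat, upright and wholly on the wood. The gripper is clear, about 170 mm up.

**What disagreed or failed:**
- **First grasp missed:** the pictures showed the fingertips about 17 mm behind the reported TCP, not 19 mm ahead as the notes say. I gripped about 30 mm lower after that. The missed attempt did not visibly move the roll.
- **Board size:** the wood measures about 298 x 156 mm in the images, against the stated 320 x 196 mm. This would fit a board frame turned about 8 degrees from the wood's edges. I chose positions that meet the limits for a turn either way.
- **Board origin:** the network's last estimate was about 11 mm off mine along the length, still within the tolerances.

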